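# Fetch the slide box from behind the reagent bottles

### The arm

A 6-joint arm with a two-finger parallel gripper is mounted at the origin on the work surface. World frame = base frame: x ahead of the robot, y to its left, z up, the work surface at z = 0. Lengths are in m, angles in rad, forces in N, time in s.
With the tool pointing down it reaches from about 0.375 to 0.9 m from the base axis. Payload 3.1 kg.
Tool frame: the origin (TCP) lies at the very end of the fingers, on their centre line; the grasp point (between the pads) lies ctrl.tcp_to_grasp behind it (ctrl.tcp_to_grasp is the distance from the TCP to the grasp point, in m); z points along the fingers, y is the line along which they close (so a half turn about z gives the same grasp; the last joint's range is limited). The gripper opens to 85 mm and grips with 20 to 120 N. Pads are 22 mm wide; open, the fingers measure 114 mm over their backs; the gripper's body (76 mm by 85 mm) begins 54 mm behind the grasp point. The pads swing forward as they close: fully open they stand 13 mm farther back than shut.
Start: joints at [-1.292, 0.527, 1.433, -0, 1.181, -0.178], TCP at [0.276, -0.561, 0.231] pointing down, gripper open.
Joint ranges: [-3.08, 3.08], [-0.75, 2.2], [0.22, 2.44], [-1.43, 4.57], [0, 2.65], [-2.85, 2.85]. Speed limits (rad/s): [2.79, 2.79, 3.14, 3.14, 3.14, 3.14].

### API

Orientations are given as a 3x3 rotation matrix whose columns are the frame's x, y, z axes.
In Python, from rig import ctrl gives the robot as it stands.
- The arm moves only by the shell command python3 -m handwheel 'ROWS' [FORCE]. ROWS is text: rows parted by semicolons, each of 5 numbers parted by spaces: the finger opening in cm, from 0 to 8.54, then the shift along the world's x, y, z in cm, then the turn about the world's z in degrees. In form: jaw tx ty tz twist; .... A call has 1 to 10 rows; each row is the pose to reach, as a shift and turn from the pose commanded when the call began; what a row does not reach only later rows make up. A row lasts 1/8 s, in which the tool goes at most 62.5 mm and 10.7 degrees, less where a joint would pass 70% of its speed; a pose out of reach is approached as far as the arm can. A call with a gripper value outside its range is refused whole. The fingers move at their own pace and stop on an object; FORCE is the grip in N (left out, the last holds). Time passes only in rows, so rows that repeat a pose let the fingers close. It gives the time, the measured TCP pose, the force, the opening and the grip force at its end, in the units of the state.
- ctrl.get_state(): the state, without advancing time (a new reading comes with each control period).
- ctrl.camera(name): name is "scene" or "top" or "wrist"; returns (picture, depth): 420x560x3 uint8, red, green, blue; 420x560 float32, m along the optical axis (not along the pixel's ray), 0 where there is no reading.
- ctrl.camera_info(name): a dict with "K" (3x3 intrinsics, pixels), "k1" (the pictures are not rectified: a ray, as slopes to the right and down, at radius r is drawn at 1 + k1 r^2 times it, then the intrinsics apply), "camera_from_world" (4x4, takes a point from world to camera coordinates). Camera axes: x right, y up, looking along -z (the intrinsics and any distortion apply to the point x, -y, -z); pixel columns grow to the right and rows downward; lengths in m; the calibration is good to about 2 mm. A picture is of the moment at which its call begins: read the wrist's pose just before it. camera_info takes no time and is no camera call; for the wrist camera it gives the pose at the moment of the call.
- ctrl.hand_in(): hands the job in; it is judged then, once.
Trained networks look in the newest picture that a camera, given by its name, has taken for a name from the list of things; names that differ only in an ending like _2 or _b are one class to them, and where a whole thing is asked for, a point or a joint stands for the part that bears it (a point fixed in the world has none). Each returns a list of dicts, best first, with "score" (0 to 1); they miss things now and then, are a little off and sometimes report something else, mostly with a low value. They report only what shows in the picture. A call takes as long as a camera call.
- ctrl.outline_of(camera, label): "region" (420x560 bool, what is visible of it).
- ctrl.mark_of(camera, label): "at" ([x, y, z] in m, in the coordinates of the camera as it stood for that picture, good to about 4 mm: a listed point, or the origin of a listed thing).
The state is a dict: "t": time; "qpos": joint angles; "qvel": joint speeds; "tau": joint torques, N m; "eef_pos": TCP position; "tcp_rot": TCP orientation; "force": force on the tool from outside, world axes, zero at the start; "wrist_torque": the same for the moment, N m; "finger_gap": finger opening in m; "grip_force": force on a finger pad.
Only numpy, scipy, OpenCV 4.12 (cv2) and the standard library are available. Lean on these libraries where they do the work, as an engineer would, in place of code of your own. Each camera call takes 0.05 s, during which the arm holds its last target. There are 200 camera calls.

### The job

The slide box stands at the back of the reagent tray, behind a row of three bottles: stand all three bottles in the empty spill tray, then lay the slide box flat in the small slide tray, and after that put each bottle back on the reagent tray in the place where it stood at the start. Keep everything upright and set it down gently, never letting it drop, and do not disturb the oil vial and the coverslip box that share the reagent tray.

Things in the scene. Friction and masses are not known exactly. Their poses are not given: they have to be found in the camera images.
- round_bottle: Round amber glass bottle with a black screw cap; body 50 mm diameter up to 90 mm high, then a shoulder; the cap is 32 mm diameter and spans 104 to 128 mm above its underside (128 mm is the full height). 210 g. Origin: centre of the underside, z up. Like the other two bottles it is free to be gripped by its cap from above.
- square_bottle: White plastic bottle of square section with a white screw cap; body 48 x 48 mm up to 88 mm high, then a shoulder; the cap is 36 mm diameter and spans 98 to 122 mm above its underside (122 mm full height). 190 g. Origin: centre of the underside, z up, x and y square to its sides.
- slim_bottle: Slim round bare-aluminium bottle with a black screw cap; body 42 mm diameter up to 108 mm high, then a shoulder; the cap is 28 mm diameter and spans 120 to 142 mm above its underside (142 mm full height). 170 g. Origin: centre of the underside, z up.
- slide_box: Closed flat pale-green plastic box for microscope slides, 32 mm (its x) by 82 mm (its y) and 30 mm high, 110 g. Origin: centre of its underside, z up. It stands on the reagent tray behind (on the +x side of) the three bottles, its long side along the row, only 8 to 25 mm behind them, so the gripper has no room until they are gone.
- oil_vial: Bystander: small amber vial, 24 mm diameter and 43 mm high with its black cap, on the reagent tray beyond one end of the slide box. Origin: centre of the underside.
- coverslip_box: Bystander: small square coverslip box, clear with a white lid, 27 x 27 x 17 mm, on the reagent tray beyond the other end of the slide box. Origin: centre of the underside.
- reagent_tray: Grey shallow plastic tray with a 3 mm floor and 3 mm walls 12 mm high; does not move. Origin: centre of its underside, on the bench; its x axis is the short side (150 mm outside), its y axis the long side (196 mm outside). The three bottles stand in a row along its y, about 58 mm apart, in any order, 30 mm to the -x side of its middle; the slide box is on its +x half.
- spill_tray: Empty white shallow plastic tray with a 3 mm floor and 3 mm walls 15 mm high, the side area for the bottles (room for three in a row along y, 65 mm apart); does not move. Origin: centre of its underside, on the bench; its x axis is the short side (136 mm outside), its y axis the long side (216 mm outside). 
- slide_tray: Empty small black plastic tray with a 3 mm floor and 3 mm walls 10 mm high, inside 66 x 116 mm, in which the slide box lies lengthwise with about 17 mm to spare on each side; does not move. Origin: centre of its underside, on the bench; its x axis is the short side (72 mm outside), its y axis the long side (122 mm outside). 

How it is judged:
By the outcome, as a careful person would: the job done as asked, in the order asked, and still so for the second after the job is handed in, with the robot touching nothing.
It also fails if it takes over 144 s, if anything falls off the work surface, if the arm or the gripper's body presses on something with over 40 N, if the wrist force passes 120 N, or if a joint passes its speed limit or range.

## Working session

There is one attempt and no reset: what is moved stays moved. The work goes in short steps, Python scripts to look and compute and a shell command to move; the robot and the scene stay as the last step left them, time stands still between calls to the robot, and variables do not carry over. Pictures are saved under pics/ and viewed, at most 14 in all, crops included, and the job is handed in when it is done.

```bash
ls; mkdir -p pics
cat > h.py <<'E'
import numpy as np, cv2
from rig import ctrl
def snap(cam,fn=None):
    info=ctrl.camera_info(cam); im,d=ctrl.camera(cam)
    if fn: cv2.imwrite('pics/'+fn,im[:,:,::-1])
    return im,d,info
def world(info,p):
    return (np.linalg.inv(info['camera_from_world'])@np.r_[p,1])[:3]
def cloud(d,info):
    K=np.array(info['K']); h,w=d.shape
    u,v=np.meshgrid(np.arange(w),np.arange(h))
    pts=np.stack([u,v],-1).reshape(-1,1,2).astype(float)
    n=cv2.undistortPoints(pts,K,np.array([info['k1'],0,0,0.])).reshape(h,w,2)
    P=np.stack([n[...,0]*d,-n[...,1]*d,-d,np.ones_like(d)],-1)
    return (P@np.linalg.inv(info['camera_from_world']).T)[...,:3]
E
python3 - <<'E'
from h import *
s=ctrl.get_state(); print(s['eef_pos'],s['tcp_rot'],s['finger_gap'],ctrl.tcp_to_grasp)
for cam in ['top','scene']:
    im,d,info=snap(cam,cam+'0.png'); W=cloud(d,info)
    print(cam,np.linalg.inv(info['camera_from_world'])[:3,3])
    for l in 'round_bottle square_bottle slim_bottle slide_box oil_vial coverslip_box reagent_tray spill_tray slide_tray'.split():
        m=ctrl.mark_of(cam,l); o=ctrl.outline_of(cam,l)
        t=''
        if o:
            r=o[0]['region']&(d>0); w=W[r]; z=w[:,2]
            top=w[z>np.percentile(z,98)-.006]
            v,u=np.nonzero(o[0]['region'])
            t=(len(w),np.round(o[0]['score'],2),'uv',int(u.mean()),int(v.mean()),'top',np.median(top,0).round(4),((top.min(0)+top.max(0))/2).round(4), 'rng',w.min(0).round(3),w.max(0).round(3), 'rect')
        print(l,[(world(info,x['at']).round(4).tolist(),round(x['score'],2)) for x in m[:2]],*t)
E
```

```text
pics
[ 0.27605342 -0.55993154  0.2303559 ] [[ 8.97013176e-01  4.42003391e-01 -6.03837527e-04]
 [ 4.42003653e-01 -8.97010901e-01  2.05277335e-03]
 [ 3.65683937e-04 -2.10826313e-03 -9.99997711e-01]] 0.08552001849596785 0.0187
top [ 0.38497567 -0.02254071  0.87098283]
round_bottle [([0.5064, 0.2553, -0.0025], 0.62)] 811 0.69 uv 130 228 top [0.5032 0.259  0.13  ] [0.5035 0.2596 0.13  ] rng [ 0.478  0.235 -0.001] [0.542 0.305 0.134] rect
square_bottle [([0.5041, 0.206, 0.0028], 0.57)] 1033 0.93 uv 163 229 top [0.5036 0.2047 0.1239] [0.5028 0.2056 0.1238] rng [0.478 0.179 0.001] [0.542 0.227 0.128] rect
slim_bottle [([0.5034, 0.3196, 0.0019], 0.7)] 849 0.65 uv 97 226 top [0.5035 0.3194 0.1439] [0.5034 0.3199 0.1436] rng [0.482 0.298 0.001] [0.523 0.348 0.147] rect
slide_box [([0.5618, 0.264, 0.0022], 0.82)] 766 0.88 uv 140 203 top [0.5609 0.2647 0.0323] [0.561  0.2645 0.0332] rng [0.544 0.222 0.   ] [0.578 0.319 0.037] rect
oil_vial [([0.5649, 0.1937, -0.0008], 0.51)] 151 0.53 uv 178 203 top [0.5637 0.1881 0.0449] [0.5641 0.1879 0.0451] rng [0.552 0.176 0.005] [0.574 0.199 0.049] rect
cove
[... 1581 characters left out ...]
5695, 0.3341, 0.0072], 0.54), ([0.5529, -0.2593, -0.0014], 0.36)] 283 0.78 uv 399 317 top [0.5757 0.3377 0.0208] [0.5741 0.3374 0.0203] rng [0.545 0.321 0.004] [0.589 0.353 0.024] rect
reagent_tray [([0.5323, 0.257, 0.0021], 0.92)] 1065 0.49 uv 373 291 top [0.5645 0.268  0.0342] [0.5625 0.266  0.0341] rng [0.526 0.222 0.003] [0.581 0.308 0.038] rect
spill_tray [([0.5543, -0.2565, -0.0014], 0.82)] 3115 0.79 uv 208 181 top [ 0.5679 -0.2372  0.0144] [ 0.5566 -0.2572  0.0152] rng [ 0.468 -0.388 -0.002] [ 0.629 -0.144  0.019] rect
slide_tray [([0.5852, 0.0157, 0.0026], 0.96)] 1583 0.68 uv 270 238 top [0.5896 0.0153 0.0094] [0.5886 0.0111 0.0105] rng [ 0.541 -0.065 -0.001] [0.629 0.075 0.015] rect
```

Run:
```python
from h import *
im,d,info=snap('top'); W=cloud(d,info)
for l in 'reagent_tray spill_tray slide_tray slide_box square_bottle coverslip_box round_bottle slim_bottle'.split():
    o=ctrl.outline_of('top',l)
    if not o: print(l,'none'); continue
    w=W[o[0]['region']&(d>0)]
    lo,hi=dict(reagent_tray=(.008,.016),spill_tray=(.01,.02),slide_tray=(.006,.014),slide_box=(.028,.04),square_bottle=(.083,.095),coverslip_box=(.015,.025)).get(l,(.10,.16))
    w=w[(w[:,2]>lo)&(w[:,2]<hi)]
    r=cv2.minAreaRect((w[:,:2]*1000).astype(np.float32)); print(l,np.round(r[0],1),np.round(r[1],1),round(r[2],1),len(w))
cv2.imwrite('pics/t1.png',cv2.resize(im[130:300,40:520,::-1],(800,283)))
```

```text
reagent_tray [534.4 262.1] [152.1 198.7] 0.4 536
spill_tray [ 556. -258.] [137.  217.6] 2.3 629
slide_tray [587.6  10.9] [121.7  73.2] 86.7 298
slide_box [561.4 264.8] [31.6 83.7] 1.6 661
square_bottle [502.7 203.6] [44.6 45.8] 4.9 260
coverslip_box [573.6 335.1] [28.  27.6] 8.8 179
round_bottle [502.3 256.3] [30.5 43.2] 81.0 386
slim_bottle [494.6 307.2] [59.9 41.1] 54.2 541
```

View pics/t1.png

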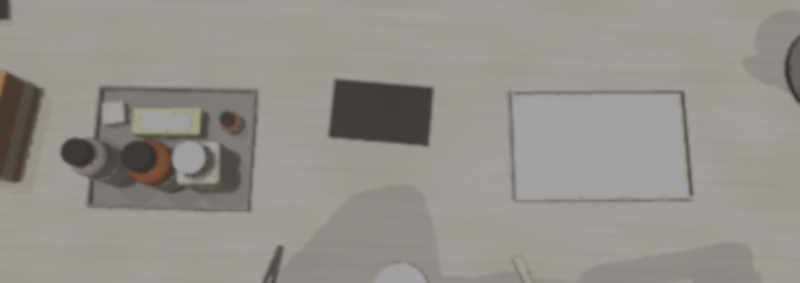

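View pics/scene0.png

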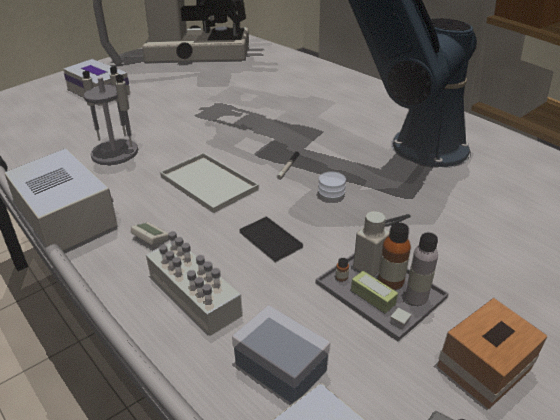

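```bash
python3 -m handwheel '5.5 8 18 0 32; 5.5 17.4 36.1 0 63.8; 5.5 17.4 36.1 0 63.8; 5.5 17.4 36.1 0 63.8; 5.5 17.4 36.1 0 63.8; 5.5 17.4 36.1 0 63.8; 5.5 17.4 36.1 0 63.8; 5.5 22.7 76.6 0 63.8; 5.5 22.7 76.6 0 63.8; 5.5 22.7 76.6 0 63.8' 35
python3 -m handwheel '5.5 5.3 30 0 0'
```

```text
t: 3.6
eef_pos: [0.4749, -0.012, 0.2316]
tcp_rot: [[0.0, 1.0, 0.001], [1.0, -0.0, -0.0], [-0.0, 0.001, -1.0]]
force: [2.2, -0.2, 0.2]
finger_gap: 0.055
grip_force: 0.0
t: 3.72
eef_pos: [0.4857, 0.0497, 0.2316]
tcp_rot: [[-0.0, 1.0, 0.001], [1.0, 0.0, -0.0], [-0.0, 0.001, -1.0]]
force: [1.1, -1.0, 0.3]
finger_gap: 0.0551
grip_force: 0.0
```

```bash
python3 -m handwheel '5.5 1.8 15.5 0 0; 5.5 1.8 15.5 0 0; 5.5 1.8 15.5 0 0; 5.5 1.8 15.5 0 0; 5.5 1.8 15.5 0 0'
python3 - <<'E'
from h import *
s=ctrl.get_state(); print(s['eef_pos'],s['qpos'])
im,d,info=snap('wrist','w1.png'); W=cloud(d,info)
for l in 'square_bottle round_bottle slim_bottle slide_box'.split():
    o=ctrl.outline_of('wrist',l); m=ctrl.mark_of('wrist',l)
    print(l,[(world(info,x['at']).round(4).tolist(),round(x['score'],2)) for x in m[:1]])
    if o:
        w=W[o[0]['region']&(d>0)]; z=w[:,2]; zt=np.percentile(z,97); w=w[abs(z-zt)<.006]
        r=cv2.minAreaRect((w[:,:2]*1000).astype(np.float32)); print(zt,np.round(r[0],1),np.round(r[1],1),round(r[2],1),len(w))
E
```

```text
t: 4.35
eef_pos: [0.5032, 0.2022, 0.2312]
tcp_rot: [[-0.001, 1.0, -0.001], [1.0, 0.001, -0.001], [-0.001, -0.001, -1.0]]
force: [0.0, -0.8, 0.2]
finger_gap: 0.0549
grip_force: 0.0
[0.50318117 0.20220114 0.23120132] [ 1.76287931e-01  4.16874766e-01  1.64024023e+00 -6.81044470e-04
  1.08514778e+00  1.76013715e-01]
square_bottle [([0.5839, 0.0122, -0.0001], 0.52)]
0.12648938156945677 [503.2 208.5] [35.  34.1] 18.8 1460
round_bottle [([0.5033, 0.2645, -0.0022], 0.67)]
0.13251197572948598 [502.4 262.1] [31.3 31.3] 67.0 1466
slim_bottle [([0.5004, 0.3282, -0.0013], 0.95)]
0.14648671479489803 [502.8 322.3] [28.  27.5] 2.8 1576
slide_box [([0.5579, 0.2661, 0.0033], 0.76)]
0.034909055316565976 [560.6 267. ] [32.4 81.4] 1.3 2537
```

View pics/w1.png

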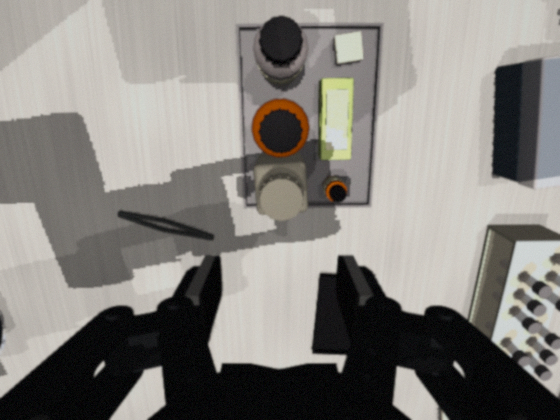

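```bash
python3 -m handwheel '5.5 0 0.5 -5 0; 5.5 0 0.5 -10 0; 5.5 0 0.5 -12 0; 5.5 0 0.5 -13.1 0; 5.5 0 0.5 -13.1 0; 3.4 0 0.5 -13.1 0; 3 0 0.5 -13.1 0; 3 0 0.5 -13.1 0; 3 0 0.5 -13.1 0; 3 0 0.5 -13.1 0' 40
```

```text
t: 6.05
eef_pos: [0.5047, 0.2081, 0.1016]
tcp_rot: [[-0.001, 1.0, 0.003], [1.0, 0.001, 0.001], [0.001, 0.003, -1.0]]
force: [0.3, -0.4, 5.6]
finger_gap: 0.035
grip_force: 40.6
```

```bash
python3 -m handwheel '3 0 0 0.5 0; 3 0 0 2 0; 3 0 0 4.5 0; 3 0 0 6.5 0; 3 0 -1 7 0; 3 0.5 -4 7 0; 3 1 -9 7 0; 3 1.5 -14 7 0; 3 2 -19 7 0; 3 2.5 -24 7 0'
python3 -m handwheel '3 0.5 -5 0 0; 3 1 -10 0 0; 3 1.5 -15 0 0; 3 2 -20 0 0; 3 2.4 -25 0 0; 3 2.6 -28 0 0; 3 2.6 -29 0 0; 3 2.6 -29.1 0 0; 3 2.6 -29.1 0 0; 3 2.6 -29.1 0 0'
```

```text
t: 7.3
eef_pos: [0.5276, -0.0341, 0.1699]
tcp_rot: [[-0.0, 1.0, -0.002], [1.0, 0.0, 0.0], [0.0, -0.002, -1.0]]
force: [-0.2, -0.3, -2.2]
finger_gap: 0.0348
grip_force: 40.2
t: 8.55
eef_pos: [0.5544, -0.3215, 0.1703]
tcp_rot: [[-0.002, 1.0, -0.001], [1.0, 0.002, 0.001], [0.001, -0.001, -1.0]]
force: [-0.4, 0.3, -1.8]
finger_gap: 0.0347
grip_force: 40.2
```

```bash
python3 -m handwheel '3 0 0 -2 0; 3 0 0 -4 0; 3 0 0 -5.5 0; 3 0 0 -6.2 0; 3 0 0 -6.5 0; 3 0 0 -6.6 0; 3 0 0 -6.6 0; 3 0 0 -6.6 0'
python3 -m handwheel '3 0 0 -.1 0; 3 0 0 -.15 0; 3 0 0 -.2 0;3 0 0 -.2 0'
```

```text
t: 9.55
eef_pos: [0.5547, -0.3234, 0.1048]
tcp_rot: [[-0.0, 1.0, 0.001], [1.0, 0.0, -0.001], [-0.001, 0.001, -1.0]]
force: [-0.1, -0.1, -0.6]
finger_gap: 0.0344
grip_force: 40.2
t: 10.05
eef_pos: [0.5544, -0.3231, 0.1022]
tcp_rot: [[-0.001, 1.0, -0.0], [1.0, 0.001, 0.0], [0.0, -0.0, -1.0]]
force: [0.3, -0.4, -1.7]
finger_gap: 0.0347
grip_force: 40.2
```

```bash
python3 -m handwheel '3 0 0 -.05 0; 3 0 0 -.1 0;3 0 0 -.1 0;3 0 0 -.1 0'
python3 -m handwheel '3 0 0 -.05 0; 3 0 0 -.1 0;3 0 0 -.1 0;3 0 0 -.1 0'
```

```text
t: 10.55
eef_pos: [0.5545, -0.3232, 0.1016]
tcp_rot: [[-0.001, 1.0, 0.0], [1.0, 0.001, -0.0], [-0.0, 0.0, -1.0]]
force: [-0.5, -0.7, 1.6]
finger_gap: 0.0347
grip_force: 40.5
t: 11.05
eef_pos: [0.5547, -0.3232, 0.1015]
tcp_rot: [[-0.001, 1.0, 0.001], [1.0, 0.001, -0.001], [-0.001, 0.001, -1.0]]
force: [-1.8, 1.3, 6.1]
finger_gap: 0.0347
grip_force: 41.1
```

```bash
python3 -m handwheel '4 0 0 0 0; 5.5 0 0 0 0; 5.5 0 0 0 0; 5.5 0 0 1 0; 5.5 0 0 3 0; 5.5 0 0 6 0; 5.5 0 0 8 0; 5.5 0 3 8 0; 5.5 -1 9 8 0; 5.5 -2 15 8 0'
python3 -m handwheel '5.5 -1 6 0 0; 5.5 -1.5 12 0 0; 5.5 -2 18 0 0; 5.5 -2.5 24 0 0; 5.5 -3 30 0 0; 5.5 -3.1 36 0 0; 5.5 -3.1 42 0 0; 5.5 -3.1 43.5 0 0; 5.5 -3.1 43.5 0 0; 5.5 -3.1 43.5 0 0'
python3 - <<'E'
from h import *
im,d,info=snap('scene','s2.png'); cv2.imwrite('pics/s2c.png',im[120:340,140:480,::-1])
print(ctrl.get_state()['eef_pos'])
E
```

```text
t: 12.3
eef_pos: [0.5344, -0.1722, 0.181]
tcp_rot: [[0.001, 1.0, 0.001], [1.0, -0.001, -0.0], [-0.0, 0.001, -1.0]]
force: [0.6, -0.1, 0.6]
finger_gap: 0.055
grip_force: 0.0
t: 13.55
eef_pos: [0.5035, 0.2604, 0.1804]
tcp_rot: [[0.001, 1.0, -0.0], [1.0, -0.001, -0.001], [-0.001, -0.0, -1.0]]
force: [0.1, -0.1, 0.8]
finger_gap: 0.0552
grip_force: 0.0
[0.50356967 0.2602078  0.18036107]
```

View pics/s2c.png

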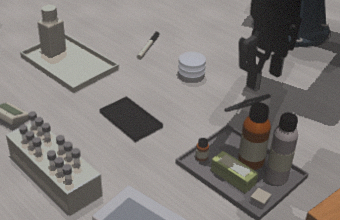

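The square bottle stands upright in the spill tray (crop 50,40); the gripper is over the round bottle (255,135). Next bottle.

```bash
python3 -m handwheel '5.5 0 0.1 -3 0; 5.5 0 0.1 -6 0; 5.5 0 0.1 -7.2 0; 5.5 0 0.1 -7.2 0; 5.5 0 0.1 -7.2 0; 3 0 0.1 -7.2 0; 2.6 0 0.1 -7.2 0; 2.6 0 0.1 -7.2 0; 2.6 0 0.1 -7.2 0; 2.6 0 0.1 -7.2 0' 40
```

```text
t: 14.85
eef_pos: [0.5044, 0.2631, 0.1095]
tcp_rot: [[-0.001, 1.0, 0.003], [1.0, 0.001, 0.001], [0.001, 0.003, -1.0]]
force: [0.2, -1.2, 6.7]
finger_gap: 0.0304
grip_force: 39.9
```

```bash
python3 -m handwheel '2.6 0 0 0.5 0; 2.6 0 0 2 0; 2.6 0 0 4.5 0; 2.6 0 0 6.5 0; 2.6 0 -1 7 0; 2.6 0.5 -4 7 0; 2.6 1 -9 7 0; 2.6 1.5 -14 7 0; 2.6 2 -19 7 0; 2.6 2.5 -24 7 0'
python3 -m handwheel '2.6 0.5 -5 0 0; 2.6 1 -10 0 0; 2.6 1.5 -15 0 0; 2.6 2 -20 0 0; 2.6 2.4 -25 0 0; 2.6 2.6 -27.5 0 0; 2.6 2.6 -28 0 0; 2.6 2.6 -28 0 0; 2.6 2.6 -28 -1.5 0; 2.6 2.6 -28 -3 0'
python3 -m handwheel '2.6 0 0 -1.5 0; 2.6 0 0 -2.7 0; 2.6 0 0 -3.4 0; 2.6 0 0 -3.7 0; 2.6 0 0 -3.8 0; 2.6 0 0 -3.85 0; 2.6 0 0 -3.9 0; 2.6 0 0 -3.9 0; 2.6 0 0 -3.9 0'
```

```text
t: 16.1
eef_pos: [0.5276, 0.0208, 0.1779]
tcp_rot: [[-0.0, 1.0, -0.001], [1.0, 0.0, 0.0], [0.0, -0.001, -1.0]]
force: [0.9, -0.2, -1.5]
finger_gap: 0.0306
grip_force: 40.0
t: 17.35
eef_pos: [0.5542, -0.2554, 0.1472]
tcp_rot: [[-0.002, 1.0, -0.001], [1.0, 0.002, 0.001], [0.001, -0.001, -1.0]]
force: [-0.2, 0.1, -2.4]
finger_gap: 0.0306
grip_force: 39.9
t: 18.48
eef_pos: [0.5546, -0.2573, 0.1096]
tcp_rot: [[-0.001, 1.0, 0.0], [1.0, 0.001, -0.0], [-0.0, 0.0, -1.0]]
force: [0.9, -0.2, -0.6]
finger_gap: 0.0308
grip_force: 40.0
```

```bash
python3 -m handwheel '2.6 0 0 -.05 0; 2.6 0 0 -.1 0;2.6 0 0 -.1 0;2.6 0 0 -.1 0'
```

```text
t: 18.98
eef_pos: [0.5547, -0.2574, 0.1096]
tcp_rot: [[-0.001, 1.0, 0.001], [1.0, 0.001, -0.001], [-0.001, 0.001, -1.0]]
force: [-1.9, -0.0, 5.2]
finger_gap: 0.0305
grip_force: 40.7
```

```bash
python3 -m handwheel '4 0 0 0 0; 5 0 0 0 0; 5 0 0 0 0; 5 0 0 1 0; 5 0 0 3 0; 5 0 0 6 0; 5 0 0 8.5 0; 5 0 3 8.5 0; 5 -1 9 8.5 0; 5 -2 15 8.5 0'
python3 -m handwheel '5 -1 6 0 0; 5 -1.5 12 0 0; 5 -2 18 0 0; 5 -2.5 24 0 0; 5 -3 30 0 0; 5 -3.1 36 0 0; 5 -3.1 42 0 0; 5 -3.1 43.1 0 0; 5 -3.1 43.1 0 0; 5 -3.1 43.1 0 0'
python3 -m handwheel '5 0 0 -3 0; 5 0 0 -5 0; 5 0 0 -6.7 0; 5 0 0 -6.7 0; 5 0 0 -6.7 0; 2.6 0 0 -6.7 0; 2.2 0 0 -6.7 0; 2.2 0 0 -6.7 0; 2.2 0 0 -6.7 0; 2.2 0 0 -6.7 0' 40
```

```text
t: 20.23
eef_pos: [0.5345, -0.1061, 0.1941]
tcp_rot: [[0.001, 1.0, 0.002], [1.0, -0.001, -0.0], [-0.0, 0.002, -1.0]]
force: [1.5, -0.4, -0.2]
finger_gap: 0.0502
grip_force: 0.0
t: 21.48
eef_pos: [0.5035, 0.3223, 0.1934]
tcp_rot: [[0.001, 1.0, -0.001], [1.0, -0.001, -0.001], [-0.001, -0.001, -1.0]]
force: [1.3, -0.2, 0.5]
finger_gap: 0.0498
grip_force: 0.0
t: 22.72
eef_pos: [0.5043, 0.3242, 0.1274]
tcp_rot: [[-0.001, 1.0, 0.002], [1.0, 0.001, 0.001], [0.001, 0.002, -1.0]]
force: [0.1, -0.6, 6.4]
finger_gap: 0.0262
grip_force: 39.9
```

```bash
python3 -m handwheel '2.2 0 0 0.5 0; 2.2 0 0 2 0; 2.2 0 0 4.5 0; 2.2 0 0 6.5 0; 2.2 0 -1 7 0; 2.2 0.5 -4 7 0; 2.2 1 -9 7 0; 2.2 1.5 -14 7 0; 2.2 2 -19 7 0; 2.2 2.5 -24 7 0'
python3 -m handwheel '2.2 0.5 -5 0 0; 2.2 1 -10 0 0; 2.2 1.5 -15 0 0; 2.2 2 -20 0 0; 2.2 2.4 -25 0 0; 2.2 2.6 -27.1 0 0; 2.2 2.6 -27.6 0 0; 2.2 2.6 -27.6 0 0; 2.2 2.6 -27.6 -1.5 0; 2.2 2.6 -27.6 -3 0'
python3 -m handwheel '2.2 0 0 -1.5 0; 2.2 0 0 -2.7 0; 2.2 0 0 -3.4 0; 2.2 0 0 -3.7 0; 2.2 0 0 -3.8 0; 2.2 0 0 -3.85 0; 2.2 0 0 -3.9 0; 2.2 0 0 -3.9 0; 2.2 0 0 -3.9 0'
python3 -m handwheel '2.2 0 0 -.05 0; 2.2 0 0 -.1 0;2.2 0 0 -.1 0;2.2 0 0 -.1 0'
```

```text
t: 23.98
eef_pos: [0.5276, 0.0818, 0.1959]
tcp_rot: [[-0.0, 1.0, -0.002], [1.0, 0.0, -0.0], [-0.0, -0.002, -1.0]]
force: [0.8, 0.3, -2.1]
finger_gap: 0.0261
grip_force: 39.6
t: 25.22
eef_pos: [0.5541, -0.1906, 0.1652]
tcp_rot: [[-0.002, 1.0, -0.001], [1.0, 0.002, 0.001], [0.001, -0.001, -1.0]]
force: [-0.3, 0.3, -1.4]
finger_gap: 0.0263
grip_force: 39.6
t: 26.35
eef_pos: [0.5545, -0.1922, 0.1275]
tcp_rot: [[-0.0, 1.0, 0.0], [1.0, 0.0, -0.0], [-0.0, 0.0, -1.0]]
force: [-0.7, -0.8, -0.8]
finger_gap: 0.0267
grip_force: 39.6
t: 26.85
eef_pos: [0.5547, -0.1924, 0.1274]
tcp_rot: [[-0.001, 1.0, 0.001], [1.0, 0.001, -0.001], [-0.001, 0.001, -1.0]]
force: [-0.6, 0.7, 6.0]
finger_gap: 0.0262
grip_force: 40.3
```

```bash
python3 -m handwheel '4 0 0 0 0; 5 0 0 0 0; 5 0 0 0 0; 5 0 0 1 0; 5 0 0 3 0; 5 0 0 6 0; 5 0 3 6 0; 5 0 9 6 0; 5 0 15 6 0; 5 0 21 6 0'
python3 -m handwheel '5 0 6 0 0; 5 0 12 0 0; 5 0 18 0 0; 5 0.5 22 0 0; 5 0.6 25 -2 0; 5 0.6 25 -4 0; 5 0.6 25 -4 0; 5 0.6 25 -4 0'
python3 - <<'E'
from h import *
print(ctrl.get_state()['eef_pos'])
for c in ['wrist','top']:
    im,d,info=snap(c,c+'3.png'); W=cloud(d,info)
    for l,lo,hi in [('slide_box',.028,.04),('coverslip_box',.015,.025),('oil_vial',.035,.05)]:
        o=ctrl.outline_of(c,l)
        if o:
            w=W[o[0]['region']&(d>0)]; z=w[:,2]; w=w[(z>lo)&(z<hi)]
            if len(w)<5: continue
            r=cv2.minAreaRect((w[:,:2]*1000).astype(np.float32)); print(c,l,np.round(r[0],1),np.round(r[1],1),round(r[2],1),len(w))
E
```

```text
t: 28.1
eef_pos: [0.5547, 0.0194, 0.1871]
tcp_rot: [[0.0, 1.0, 0.001], [1.0, -0.0, -0.0], [-0.0, 0.001, -1.0]]
force: [0.9, -0.3, 0.0]
finger_gap: 0.05
grip_force: 0.0
t: 29.1
eef_pos: [0.561, 0.2677, 0.1472]
tcp_rot: [[-0.0, 1.0, 0.001], [1.0, 0.0, 0.0], [0.0, 0.001, -1.0]]
force: [0.1, 0.6, 0.1]
finger_gap: 0.0498
grip_force: 0.0
[0.56104909 0.26765949 0.14721348]
wrist slide_box [560.5 266.9] [32.6 82.3] 1.4 3620
wrist coverslip_box [572.  338.4] [27.1 27.2] 8.8 1139
top slide_box [560.8 264.1] [32.2 82.5] 1.7 652
top oil_vial [564.6 188.3] [17.  19.1] 58.4 78
```

View pics/top3.png

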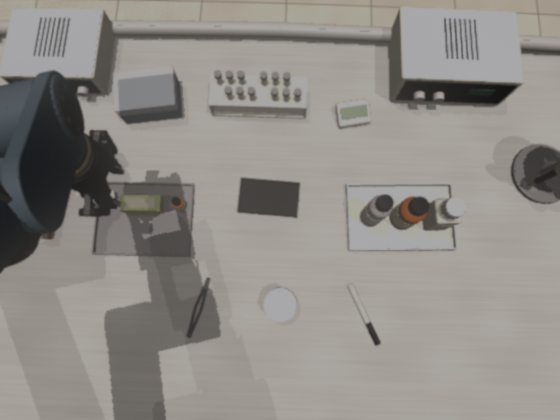

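The picture shows all three bottles upright in the spill tray (375–455, 208) and the slide box free at (141,203).

```bash
python3 -m handwheel '5 0 -.1 -4 1.5; 5 0 -.1 -8 1.5; 5 0 -.1 -11 1.5; 5 0 -.1 -13 1.5; 5 0 -.1 -13.4 1.5; 5 0 -.1 -13.4 1.5; 3 0 -.1 -13.4 1.5; 2.7 0 -.1 -13.4 1.5; 2.7 0 -.1 -13.4 1.5; 2.7 0 -.1 -13.4 1.5' 40
python3 -m handwheel '2.7 0 0 0 0; 2.7 0 0 .4 0; 2.7 0 0 1.5 0;2.7 0 0 3.5 0; 2.7 0 0 5.5 0; 2.7 0 0 6.5 0; 2.7 0 0 6.5 0'
```

```text
t: 30.75
eef_pos: [0.5616, 0.2672, 0.0138]
tcp_rot: [[-0.027, 1.0, 0.003], [1.0, 0.027, 0.001], [0.001, 0.003, -1.0]]
force: [-0.5, -0.6, 5.6]
finger_gap: 0.0313
grip_force: 42.0
t: 31.62
eef_pos: [0.5612, 0.2671, 0.0788]
tcp_rot: [[-0.027, 1.0, 0.003], [1.0, 0.027, 0.001], [0.001, 0.003, -1.0]]
force: [-0.2, -0.3, -1.4]
finger_gap: 0.0308
grip_force: 41.2
```

```bash
python3 -m handwheel '2.7 0 -1.5 0 0; 2.7 .4 -5 0 -1; 2.7 1 -10 0 -2; 2.7 1.6 -15 0 -3; 2.7 2.2 -20 0 -4; 2.7 2.6 -24 0 -5; 2.7 2.6 -25.3 0 -5; 2.7 2.6 -25.3 0 -5; 2.7 2.6 -25.3 0 -5'
python3 - <<'E'
from h import *
s=ctrl.get_state();print(s['eef_pos'],s['force'])
im,d,info=snap('wrist','w4.png'); W=cloud(d,info)
for l,lo,hi in [('slide_box',.08,.11),('slide_tray',-.01,.02)]:
    o=ctrl.outline_of('wrist',l); m=ctrl.mark_of('wrist',l); print(l,[world(info,x['at']) for x in m[:1]])
    if o:
        w=W[o[0]['region']&(d>0)]; z=w[:,2]; print(np.percentile(z,[5,50,95])); w=w[(z>lo)&(z<hi)]
        if len(w)>5: r=cv2.minAreaRect((w[:,:2]*1000).astype(np.float32)); print(l,r,len(w))
E
```

```text
t: 32.75
eef_pos: [0.5857, 0.015, 0.077]
tcp_rot: [[0.059, 0.998, -0.001], [0.998, -0.059, 0.001], [0.001, -0.001, -1.0]]
force: [0.6, 0.7, -1.9]
finger_gap: 0.031
grip_force: 41.1
[0.5857141  0.01500397 0.07697163] [ 0.57038865  0.6964424  -1.93584421]
slide_box [array([0.58221547, 0.01216816, 0.06549735])]
[0.08659718 0.09668047 0.09772404]
slide_box ((584.1398315429688, 15.230535507202148), (82.15652465820312, 32.411277770996094), 86.77129364013672) 12519
slide_tray []
[0.00243436 0.00372341 0.01087282]
slide_tray ((586.75244140625, 28.832401275634766), (88.77564239501953, 74.5528564453125), 87.06480407714844) 7247
```

View pics/w4.png

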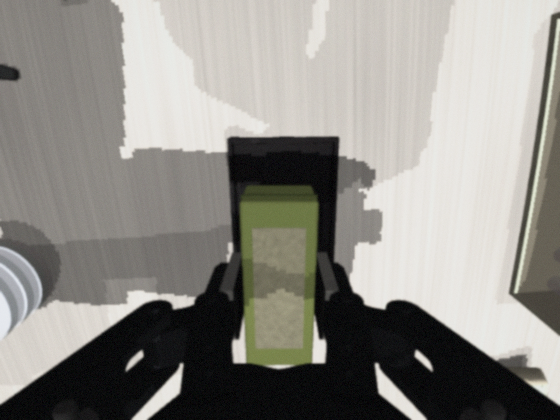

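```bash
python3 -m handwheel '2.7 .25 -.3 -1 0; 2.7 .25 -.3 -3 0; 2.7 .25 -.3 -5 0; 2.7 .25 -.3 -5.8 0; 2.7 .25 -.3 -6.1 0; 2.7 .25 -.3 -6.25 0; 2.7 .25 -.3 -6.3 0; 2.7 .25 -.3 -6.35 0; 2.7 .25 -.3 -6.4 0; 2.7 .25 -.3 -6.4 0'
python3 -m handwheel '2.7 0 0 0 0; 2.7 0 0 -.05 0; 2.7 0 0 -.1 0; 2.7 0 0 -.1 0'
```

```text
t: 34.25
eef_pos: [0.5892, 0.0108, 0.0138]
tcp_rot: [[0.06, 0.998, 0.001], [0.998, -0.06, -0.0], [-0.0, 0.001, -1.0]]
force: [0.2, 0.7, 2.3]
finger_gap: 0.0308
grip_force: 41.5
t: 34.75
eef_pos: [0.5892, 0.0108, 0.0138]
tcp_rot: [[0.06, 0.998, 0.001], [0.998, -0.06, -0.0], [-0.0, 0.001, -1.0]]
force: [-2.7, 0.2, 10.5]
finger_gap: 0.0309
grip_force: 42.6
```

```bash
python3 -m handwheel '3.4 0 0 .1 0; 4.2 0 0 .1 0; 4.2 0 0 .1 0; 4.2 0 0 1 0; 4.2 0 0 4 0; 4.2 0 0 9 0; 5 -1 -1 14 2; 5 -2 -4 17.7 3.5; 5 -3.4 -10 17.7 3.5; 5 -3.4 -16 17.7 3.5'
python3 -m handwheel '5 0 -4.5 0 0; 5 0 -4.5 0 0; 5 0 -4.5 0 0; 5 0 -4.5 0 0'
python3 - <<'E'
from h import *
print(ctrl.get_state()['eef_pos'])
im,d,info=snap('top','top5.png'); W=cloud(d,info)
for l,lo,hi in [('slide_box',.028,.04),('slide_tray',.006,.014)]:
    o=ctrl.outline_of('top',l)
    if o:
        w=W[o[0]['region']&(d>0)]; z=w[:,2]; print(np.percentile(z,[5,50,95])); w=w[(z>lo)&(z<hi)]
        if len(w)>5: r=cv2.minAreaRect((w[:,:2]*1000).astype(np.float32)); print(l,r,len(w))
cv2.imwrite('pics/t5.png',cv2.resize(im[130:300,60:500,::-1],(792,306)))
E
```

```text
t: 36.0
eef_pos: [0.5542, -0.15, 0.1909]
tcp_rot: [[-0.002, 1.0, 0.001], [1.0, 0.002, -0.001], [-0.001, 0.001, -1.0]]
force: [0.4, -0.6, -0.5]
finger_gap: 0.0502
grip_force: 0.0
t: 36.5
eef_pos: [0.5547, -0.1925, 0.1893]
tcp_rot: [[-0.002, 1.0, -0.001], [1.0, 0.002, 0.001], [0.001, -0.001, -1.0]]
force: [1.1, 0.4, -0.4]
finger_gap: 0.0499
grip_force: 0.0
[ 0.554705   -0.19252933  0.1893228 ]
[0.01246207 0.03191258 0.03452968]
slide_box ((588.0108642578125, 9.565696716308594), (81.86189270019531, 32.548667907714844), 86.4362564086914) 652
```

View pics/t5.png

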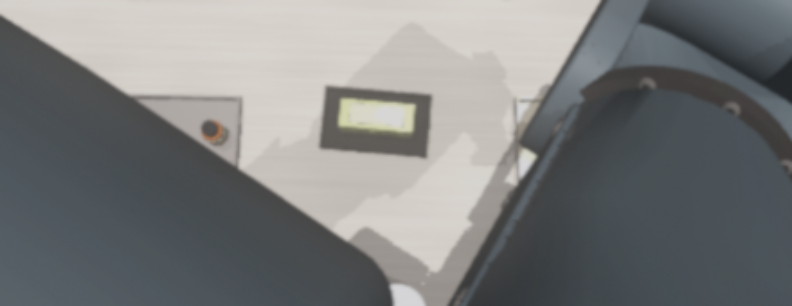

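The slide box lies flat in the middle of the slide tray (376,116). Now I'll return the bottles, slim first.

```bash
python3 -m handwheel '5 0 0 -3 0; 5 0 0 -5 0; 5 0 0 -6.2 0; 5 0 0 -6.2 0; 5 0 0 -6.2 0; 2.6 0 0 -6.2 0; 2.2 0 0 -6.2 0; 2.2 0 0 -6.2 0; 2.2 0 0 -6.2 0; 2.2 0 0 -6.2 0' 40
```

```text
t: 37.9
eef_pos: [0.5555, -0.1945, 0.1283]
tcp_rot: [[-0.0, 1.0, 0.002], [1.0, 0.0, -0.001], [-0.001, 0.002, -1.0]]
force: [-0.0, 0.5, 5.8]
finger_gap: 0.0264
grip_force: 39.5
```

```bash
python3 -m handwheel '2.2 0 0 0.5 0; 2.2 0 0 2 0; 2.2 0 0 4.5 0; 2.2 0 0 6.5 0; 2.2 0 1 7 0; 2.2 -.5 4 7 0; 2.2 -1 9 7 0; 2.2 -1.5 14 7 0; 2.2 -2 19 7 0; 2.2 -2.5 24 7 0'
python3 -m handwheel '2.2 -0.5 5 0 0; 2.2 -1 10 0 0; 2.2 -1.5 15 0 0; 2.2 -2 20 0 0; 2.2 -2.4 25 0 0; 2.2 -2.6 27.1 0 0; 2.2 -2.6 27.6 0 0; 2.2 -2.6 27.6 -1.5 0; 2.2 -2.6 27.6 -4 0; 2.2 -2.6 27.6 -6 0; '
python3 -m handwheel '2.2 0 0 0 0; 2.2 0 0 0 0; 2.2 0 0 0 0'
```

```text
t: 39.15
eef_pos: [0.5288, 0.0481, 0.1969]
tcp_rot: [[-0.0, 1.0, -0.001], [1.0, 0.0, 0.001], [0.001, -0.001, -1.0]]
force: [0.7, -1.2, -1.8]
finger_gap: 0.0263
grip_force: 39.5
t: 40.4
eef_pos: [0.5036, 0.3195, 0.1354]
tcp_rot: [[0.002, 1.0, -0.002], [1.0, -0.002, -0.002], [-0.002, -0.002, -1.0]]
force: [0.0, -0.0, -1.9]
finger_gap: 0.0266
grip_force: 39.6
t: 40.78
eef_pos: [0.5048, 0.3217, 0.1382]
tcp_rot: [[0.0, 1.0, 0.002], [1.0, -0.0, 0.001], [0.001, 0.002, -1.0]]
force: [0.4, -0.1, -1.5]
finger_gap: 0.0264
grip_force: 39.6
```

```bash
python3 -m handwheel '2.2 -.05 .05 -.3 0; 2.2 -.05 .05 -.6 0; 2.2 -.05 .05 -.8 0; 2.2 -.05 .05 -.85 0; 2.2 -.05 .05 -.9 0; 2.2 -.05 .05 -.95 0; 2.2 -.05 .05 -.95 0'
```

```text
t: 41.65
eef_pos: [0.5035, 0.3225, 0.1284]
tcp_rot: [[-0.001, 1.0, 0.0], [1.0, 0.001, 0.0], [0.0, 0.0, -1.0]]
force: [-0.7, 0.0, 3.4]
finger_gap: 0.0265
grip_force: 40.2
```

```bash
python3 -m handwheel '4 0 0 0 0; 5 0 0 0 0; 5 0 0 0 0; 5 0 0 1 0; 5 0 0 3 0; 5 0 0 6 0; 5 0 -3 6.5 0; 5 1 -9 6.5 0; 5 2 -15 6.5 0; 5 3 -21 6.5 0'
python3 -m handwheel '5 1 -6 0 0; 5 2 -12 0 0; 5 2.1 -18 0 0; 5 2.1 -24 0 0; 5 2.1 -30 0 0; 5 2.1 -36 0 0; 5 2.1 -37 0 0; 5 2.1 -37 -3 0; 5 2.1 -37 -3 0;5 2.1 -37 -3 0'
```

```text
t: 42.9
eef_pos: [0.534, 0.1107, 0.1937]
tcp_rot: [[-0.001, 1.0, 0.002], [1.0, 0.001, -0.0], [-0.0, 0.002, -1.0]]
force: [0.7, -0.2, 0.6]
finger_gap: 0.0504
grip_force: 0.0
t: 44.15
eef_pos: [0.5548, -0.2569, 0.1636]
tcp_rot: [[-0.002, 1.0, 0.0], [1.0, 0.002, -0.0], [-0.0, 0.0, -1.0]]
force: [0.4, 0.2, 1.1]
finger_gap: 0.0503
grip_force: 0.0
```

```bash
python3 -m handwheel '5 0 0 -3 0; 5 0 0 -5 0; 5 0 0 -5.4 0; 5 0 0 -5.4 0; 5 0 0 -5.4 0; 3 0 0 -5.4 0; 2.6 0 0 -5.4 0; 2.6 0 0 -5.4 0; 2.6 0 0 -5.4 0; 2.6 0 0 -5.4 0' 40
```

```text
t: 45.4
eef_pos: [0.5549, -0.258, 0.1099]
tcp_rot: [[-0.001, 1.0, 0.001], [1.0, 0.001, -0.001], [-0.001, 0.001, -1.0]]
force: [-0.4, 1.6, 5.7]
finger_gap: 0.0307
grip_force: 39.8
```

```bash
python3 -m handwheel '2.6 0 0 0.5 0; 2.6 0 0 2 0; 2.6 0 0 4.5 0; 2.6 0 0 6.5 0; 2.6 0 1 7 0; 2.6 -.5 4 7 0; 2.6 -1 9 7 0; 2.6 -1.5 14 7 0; 2.6 -2 19 7 0; 2.6 -2.5 24 7 0'
python3 -m handwheel '2.6 -0.5 5 0 0; 2.6 -1 10 0 0; 2.6 -1.5 15 0 0; 2.6 -2 20 0 0; 2.6 -2.4 25 0 0; 2.6 -2.6 27.5 0 0; 2.6 -2.6 28.05 0 0; 2.6 -2.6 28.05 -1.5 0; 2.6 -2.6 28.05 -4 0; 2.6 -2.6 28.05 -6 0; '
python3 -m handwheel '2.6 0 0 0 0; 2.6 0 0 0 0; 2.6 0 0 0 0'
```

```text
t: 46.65
eef_pos: [0.5283, -0.0154, 0.1784]
tcp_rot: [[-0.0, 1.0, -0.001], [1.0, 0.0, 0.001], [0.001, -0.001, -1.0]]
force: [0.8, 0.1, -2.5]
finger_gap: 0.0302
grip_force: 39.8
t: 47.9
eef_pos: [0.5027, 0.261, 0.1169]
tcp_rot: [[0.001, 1.0, -0.002], [1.0, -0.001, -0.001], [-0.001, -0.002, -1.0]]
force: [-0.4, -0.2, -1.8]
finger_gap: 0.0305
grip_force: 39.9
t: 48.28
eef_pos: [0.5042, 0.2626, 0.1196]
tcp_rot: [[0.0, 1.0, 0.002], [1.0, -0.0, 0.0], [0.0, 0.002, -1.0]]
force: [-0.1, 1.0, -2.1]
finger_gap: 0.0306
grip_force: 39.9
```

```bash
python3 -m handwheel '2.6 0 0 -.3 0; 2.6 0 0 -.6 0; 2.6 0 0 -.8 0; 2.6 0 0 -.87 0; 2.6 0 0 -.94 0; 2.6 0 0 -1 0; 2.6 0 0 -1 0; 2.6 0 0 -1 0'
```

```text
t: 49.28
eef_pos: [0.5033, 0.263, 0.11]
tcp_rot: [[-0.001, 1.0, 0.0], [1.0, 0.001, 0.0], [0.0, 0.0, -1.0]]
force: [-1.4, 0.4, 6.4]
finger_gap: 0.0306
grip_force: 40.9
```

```bash
python3 -m handwheel '4 0 0 0 0; 5.5 0 0 0 0; 5.5 0 0 0 0; 5.5 0 0 1 0; 5.5 0 0 3 0; 5.5 0 0 6 0; 5.5 0 -3 7 0; 5.5 1 -9 7 0; 5.5 2 -15 7 0; 5.5 3 -21 7 0'
python3 -m handwheel '5.5 1 -6 0 0; 5.5 2 -12 0 0; 5.5 2.1 -18 0 0; 5.5 2.1 -24 0 0; 5.5 2.1 -30 0 0; 5.5 2.1 -36 0 0; 5.5 2.1 -37.6 0 0; 5.5 2.1 -37.6 -3 0; 5.5 2.1 -37.6 -3 0;5.5 2.1 -37.6 -3 0'
python3 - <<'E'
from h import *
im,d,info=snap('scene'); cv2.imwrite('pics/s6.png',im[120:340,140:480,::-1])
E
```

```text
t: 50.52
eef_pos: [0.534, 0.0512, 0.1797]
tcp_rot: [[-0.001, 1.0, 0.002], [1.0, 0.001, -0.0], [-0.0, 0.002, -1.0]]
force: [0.1, -0.4, -0.1]
finger_gap: 0.0552
grip_force: 0.0
t: 51.78
eef_pos: [0.5548, -0.3223, 0.1495]
tcp_rot: [[-0.002, 1.0, 0.0], [1.0, 0.002, 0.0], [0.0, 0.0, -1.0]]
force: [0.5, 0.2, 0.4]
finger_gap: 0.0547
grip_force: 0.0
```

View pics/s6.png

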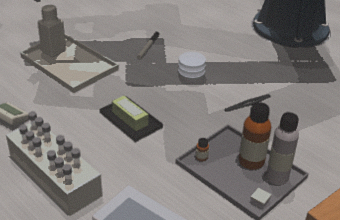

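The round and slim bottles are back upright at (255,135) and (285,145), the slide box is in its tray, and the square bottle is waiting at (50,35).

```bash
python3 -m handwheel '5.5 0 0 -2 0; 5.5 0 0 -4 0; 5.5 0 0 -4.7 0; 5.5 0 0 -4.7 0; 5.5 0 0 -4.7 0; 3.4 0 0 -4.7 0; 3 0 0 -4.7 0; 3 0 0 -4.7 0; 3 0 0 -4.7 0; 3 0 0 -4.7 0' 40
```

```text
t: 53.08
eef_pos: [0.5552, -0.3237, 0.1029]
tcp_rot: [[-0.0, 1.0, 0.002], [1.0, 0.0, -0.001], [-0.001, 0.002, -1.0]]
force: [0.5, -0.0, 6.0]
finger_gap: 0.0348
grip_force: 40.5
```

```bash
python3 -m handwheel '3 0 0 0.5 0; 3 0 0 2 0; 3 0 0 4.5 0; 3 0 0 6.5 0; 3 0 1 7 0; 3 -.5 4 7 0; 3 -1 9 7 0; 3 -1.5 14 7 0; 3 -2 19 7 0; 3 -2.5 24 7 0'
python3 -m handwheel '3 -0.5 5 0 0; 3 -1 10 0 0; 3 -1.5 15 0 0; 3 -2 20 0 0; 3 -2.4 25 0 0; 3 -2.6 28.5 0 0; 3 -2.6 29.1 0 0; 3 -2.6 29.1 -1.5 0; 3 -2.6 29.1 -4 0; 3 -2.6 29.1 -6 0; '
python3 -m handwheel '3 0 0 0 0; 3 0 0 0 0; 3 0 0 0 0'
```

```text
t: 54.32
eef_pos: [0.5282, -0.0808, 0.1713]
tcp_rot: [[-0.0, 1.0, -0.002], [1.0, 0.0, 0.001], [0.001, -0.002, -1.0]]
force: [0.8, -0.3, -0.9]
finger_gap: 0.0348
grip_force: 40.2
t: 55.58
eef_pos: [0.5026, 0.2062, 0.1099]
tcp_rot: [[0.001, 1.0, -0.002], [1.0, -0.001, -0.001], [-0.001, -0.002, -1.0]]
force: [0.4, 1.0, -1.1]
finger_gap: 0.0344
grip_force: 40.2
t: 55.95
eef_pos: [0.5041, 0.2076, 0.1125]
tcp_rot: [[0.0, 1.0, 0.002], [1.0, -0.0, 0.0], [0.0, 0.002, -1.0]]
force: [0.2, 0.9, -1.6]
finger_gap: 0.0345
grip_force: 40.2
```

```bash
python3 -m handwheel '3 0 0 -.3 0; 3 0 0 -.6 0; 3 0 0 -.8 0; 3 0 0 -.87 0; 3 0 0 -.94 0; 3 0 0 -1 0; 3 0 0 -1 0; 3 0 0 -1 0'
```

```text
t: 56.95
eef_pos: [0.5034, 0.208, 0.1029]
tcp_rot: [[-0.001, 1.0, 0.0], [1.0, 0.001, 0.0], [0.0, 0.0, -1.0]]
force: [-0.7, -1.0, 7.0]
finger_gap: 0.0347
grip_force: 41.2
```

```bash
python3 -m handwheel '4 0 0 0 0; 5.5 0 0 0 0; 5.5 0 0 0 0; 5.5 0 0 1 0; 5.5 0 0 3 0; 5.5 0 0 6 0; 5.5 0 -3 10 0; 5.5 0 -9 13 0; 5.5 0 -15 13 0; 5.5 0 -21 13 0'
python3 -m handwheel '5.5 0 -6 0 0; 5.5 0 -12 0 0; 5.5 0 -18 0 0; 5.5 0 -24 0 0; 5.5 -3 -30 0 0;5.5 -6 -34 0 0;5.5 -6 -34 0 0;5.5 -6 -34 0 0'
python3 - <<'E'
from h import *
for cam in ['top','scene']:
    im,d,info=snap(cam,cam+'9.png'); W=cloud(d,info)
    for l in 'round_bottle square_bottle slim_bottle slide_box oil_vial coverslip_box'.split():
        o=ctrl.outline_of(cam,l)
        if o:
            w=W[o[0]['region']&(d>0)]; z=w[:,2]
            top=w[z>np.percentile(z,98)-.006]
            print(cam,l,np.median(top,0).round(4),((top.min(0)+top.max(0))/2).round(4))
    if cam=='top': cv2.imwrite('pics/t9.png',cv2.resize(im[150:270,60:320,::-1],(780,360)))
E
```

```text
t: 58.2
eef_pos: [0.5039, -0.0039, 0.2334]
tcp_rot: [[-0.001, 1.0, 0.003], [1.0, 0.001, -0.001], [-0.001, 0.003, -1.0]]
force: [2.1, -0.7, 0.1]
finger_gap: 0.0551
grip_force: 0.0
t: 59.2
eef_pos: [0.4434, -0.3419, 0.2321]
tcp_rot: [[0.0, 1.0, 0.0], [1.0, -0.0, 0.0], [0.0, 0.0, -1.0]]
force: [0.0, 0.9, -0.1]
finger_gap: 0.0552
grip_force: 0.0
top round_bottle [0.5019 0.2585 0.1299] [0.5023 0.259  0.1298]
top slim_bottle [0.5019 0.3198 0.144 ] [0.5025 0.3209 0.1438]
top slide_box [0.5877 0.0086 0.0322] [0.5876 0.0092 0.0329]
top oil_vial [0.5641 0.1885 0.0452] [0.564  0.1888 0.0453]
top coverslip_box [0.5732 0.3349 0.019 ] [0.5734 0.3355 0.0196]
scene round_bottle [0.5059 0.2633 0.1314] [0.5032 0.263  0.1303]
scene square_bottle [0.5058 0.2085 0.1256] [0.5036 0.2081 0.1246]
scene slim_bottle [0.5066 0.323  0.1465] [0.5031 0.3218 0.1451]
scene slide_box [0.5914 0.0137 0.0339] [0.5894 0.01   0.0334]
scene oil_vial [0.5668 0.1917 0.046 ] [0.5669 0.1902 0.046 ]
scene coverslip_box [0.5752 0.3372 0.021 ] [0.5748 0.3368 0.0208]
```

View pics/t9.png

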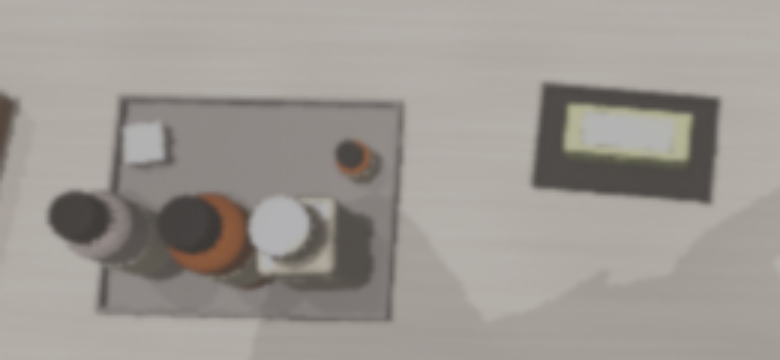

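View pics/scene9.png

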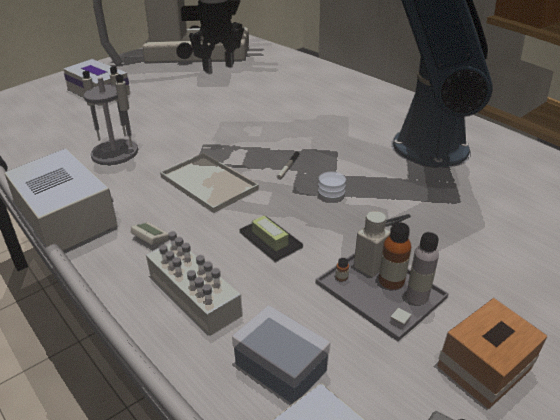

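The bottles are back within about 1.5 mm of their start positions and the spill tray is empty. The slide box lies in its tray, and the oil vial and coverslip box show no movement beyond measurement noise. I'm handing it in.

```bash
python3 -c "
from rig import ctrl
print(ctrl.hand_in())"
```

```text
the job is handed in; nothing more can be done
None
```

The job is handed in at about 60 s of the 144 s allowed: the slide box lies flat in the slide tray, all three bottles stand upright back on the reagent tray about 1–2 mm from their starting places by the cameras, and the oil vial and coverslip box show no movement beyond measurement noise.

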